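# Square a glued card panel into the jig

## Task

Push the freshly glued cardboard panel along the table into the corner of the squaring jig, so that one long edge lies flush against the long wooden batten at the back and one short edge lies flush against the red end stop. Only push the panel with the fingers, never lift or tip it; the steel weight stays standing on it, and you must not touch the weight. Leave everything else on the table where it is, and finish clear of everything.

Things in the scene. Friction and masses are not known exactly. Their poses are not given: they have to be found in the camera images.
- panel: brown slab of glued corrugated cardboard, 100 (x) by 130 (y) by 24 high mm, 0.11 to 0.23 kg, loose on the table; origin at the centre of its underside. Its +x long edge faces the back batten to within about 0.3 rad. It slides with ordinary friction.
- weight: steel cylinder with a dark round inlay on top, 44 mm in diameter, 32 mm high, about 0.38 kg, standing loose near the middle of the panel (its top is 56 mm above the table); origin at the centre of its underside. Not to be touched.
- jig: long batten of bare pale wood, part of the squaring jig, fixed to the table, 420 mm long (y) by 26 deep by 28 high. Origin: on the table, at the middle of its front face, the face towards the robot; +x points away from the robot into the batten, y runs along the face. The panel starts in front of it (-x side).
- red_stop: red block fixed to the table, one of the jig's two end stops: 80 (x) by 24 (y) by 28 high mm, square to the batten and butting against its front face. Origin at the centre of its underside, which lies 40 mm in front of the batten's face and 192 mm to the left or to the right of the batten's middle; axes parallel to the jig's. Its inner face is 12 mm from its origin, towards the batten's middle.
- plain_stop: the jig's other end stop, the same block in bare pale wood, at the other end of the batten. Not the one to use.
- eraser: yellow eraser 26 x 44 x 14 mm high lying to the left of the jig's mouth; leave alone. Origin at the centre of its underside.
- tape: blue roll of tape, 64 mm across, 24 mm high, lying to the right of the jig's mouth; leave alone. Origin at the centre of its underside.
- discs: stack of cardboard discs, 90 mm across, 30 mm high, lying far to the left; leave alone. Origin at the centre of its underside.
- glue: white glue bottle, 52 mm across, 140 mm high, standing to the right; leave alone. Origin at the centre of its underside.
- pencil_cup: green cup with pencils, 76 mm across, 170 mm high, standing far to the right; leave alone. Origin at the centre of its underside.
- knife: orange craft knife, 30 x 150 x 19 mm high, lying to the left; leave alone. Origin at the centre of the underside of its handle.
Not all that is in view belongs to the job. What is shaped like the panel but blue or turquoise is not meant.

How it is judged:
By the outcome, as a careful person would: the job done as asked, in the order asked, and still so for the second after the job is handed in, with the robot touching nothing.
It also fails if it takes over 64 s, if anything falls off the work surface, if the arm or the gripper's body presses on something with over 40 N, if the wrist force passes 120 N, or if a joint passes its speed limit or range.

## Robot

A 6-joint arm with a two-finger parallel gripper is mounted at the origin on the work surface. World frame = base frame: x ahead of the robot, y to its left, z up, the work surface at z = 0. Lengths are in m, angles in degrees, forces in N, time in s.
With the tool pointing down it reaches from about 0.375 to 0.9 m from the base axis. Payload 3.1 kg.
Tool frame: the origin (TCP) lies at the very end of the fingers, on their centre line; the grasp point (between the pads) lies 19 mm behind it; z points along the fingers, y is the line along which they close (so a half turn about z gives the same grasp; the last joint's range is limited). The gripper opens to 87 mm and grips with 3 to 60 N. Pads are 19 mm wide; open, the fingers measure 117 mm over their backs; the gripper's body (75 mm by 190 mm) begins 51 mm behind the grasp point.
Start: joints at [-86.717, 30.224, 82.088, -0, 67.689, -10.227], TCP at [0.146, -0.608, 0.223] pointing down, gripper open.
Joint ranges: [-176.69, 176.69], [-43.24, 126.21], [12.49, 139.97], [-82, 262], [0, 151.66], [-163.58, 163.58]. Speed limits (degrees/s): [159.86, 159.86, 180, 180, 180, 180].

## Interface

Orientations are given as a 3x3 rotation matrix whose columns are the frame's x, y, z axes.
In Python, from rig import bot, imaging gives the robot as it stands.
- The arm moves only by the tool drive_tool, never from a script. Its argument "deltas" is text: rows parted by semicolons, each of 5 numbers parted by spaces: the finger opening in mm, from 0 to 87, then the shift along the world's x, y, z in mm, then the turn about the world's z in rad. In form: jaw dx dy dz twist; .... A call has 1 to 12 rows; each row is the pose to reach, as a shift and turn from the pose commanded when the call began; what a row does not reach only later rows make up. A row lasts 1/10 s, in which the tool goes at most 50 mm and 8.59 degrees, less where a joint would pass 70% of its speed; a pose out of reach is approached as far as the arm can. A call with a gripper value outside its range is refused whole. The fingers move at their own pace and stop on an object; the grip force is fixed at half the most. Time passes only in rows, so rows that repeat a pose let the fingers close. It gives the time, the measured TCP pose, the force, the opening and the grip force at its end, in the units of the state.
- bot.read_state(): the state, without advancing time (a new reading comes with each control period).
- imaging.capture(name): name is "scene" or "top"; returns the picture (400x640x3 uint8, red, green, blue); there is no depth.
- imaging.camera_model(name): a dict with "fx", "fy", "cx", "cy" (pixels), "T" (4x4, takes a point from camera to world coordinates). Camera axes: x right, y down, z forward; pixel columns grow to the right and rows downward; lengths in m; the calibration is good to about 2 mm. A picture is of the moment at which its call begins. camera_model takes no time and is no camera call.
- bot.hand_in(): hands the job in; it is judged then, once.
The state is a dict: "time_s": time; "joint_positions": joint angles; "qvel": joint speeds; "tau": joint torques, N m; "position": TCP position; "tcp_rot": TCP orientation; "force": force on the tool from outside, world axes, zero at the start; "moment": the same for the moment, N m; "opening": opening from 0.0 (shut) to 1.0 (fully open); "grasp_force": force on a finger pad.
Only numpy, scipy, OpenCV 4.12 (cv2) and the standard library are available. Lean on these libraries where they do the work, as an engineer would, in place of code of your own. Each camera call takes 0.05 s, during which the arm holds its last target. There are 200 camera calls.

## Working session

There is one attempt and no reset: what is moved stays moved. The work goes in short steps, Python scripts to look and compute and a tool call to move; the robot and the scene stay as the last step left them, time stands still between calls to the robot, and variables do not carry over. Pictures are saved under pics/ and viewed, at most 10 in all, crops included, and the job is handed in when it is done.

Besides the shell and the picture viewer there is one more tool, called in YAML: its name, and indented under it one key for each argument. drive_tool: Moves the arm, as the interface text tells. Its arguments: {"type":"object","properties":{"deltas":{"type":"string"}},"required":["deltas"]}

```bash
ls; mkdir -p pics
python3 - <<'E'
from rig import bot, imaging
import cv2
for n in("top","scene"):
    cv2.imwrite(f"pics/{n}0.png",imaging.capture(n)[:,:,::-1]); m=imaging.camera_model(n); print(n,m)
print(bot.read_state()["time_s"])
E
```

```text
pics
top {'fx': 393.1035394417398, 'fy': 393.1035394417398, 'cx': 317.24612654661905, 'cy': 194.03097766576875, 'T': array([[-9.95690302e-04, -9.93962157e-01,  1.09718913e-01,
         3.60720407e-01],
       [-9.99621657e-01, -2.02657520e-03, -2.74305729e-02,
         4.60824476e-02],
       [ 2.74873050e-02, -1.09704714e-01, -9.93584080e-01,
         1.10342199e+00],
       [ 0.00000000e+00,  0.00000000e+00,  0.00000000e+00,
         1.00000000e+00]])}
scene {'fx': 376.396925519791, 'fy': 376.396925519791, 'cx': 317.24957918348366, 'cy': 202.22415134225955, 'T': array([[ 0.76251612,  0.44886914, -0.46592451,  0.98446208],
       [ 0.64687757, -0.51684022,  0.56073666, -0.58750003],
       [ 0.01088886, -0.72896686, -0.68446238,  0.81697897],
       [ 0.        ,  0.        ,  0.        ,  1.        ]])}
0.1
```

View pics/top0.png

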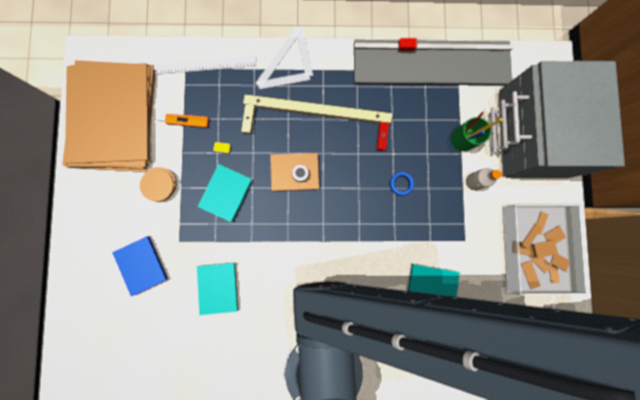

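View pics/scene0.png

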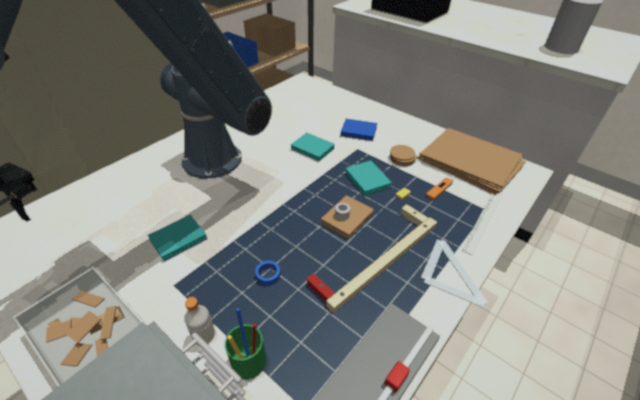

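The top view shows these things:
- **Panel:** brown, with the weight on it, at (295,172). It could be mistaken for the turquoise slabs at (225,193), (217,288) and (433,280), the blue slab at (140,265), the cardboard stack at (108,115) or the discs at (158,185).
- **Red stop:** at (383,136). It could be mistaken for the red slider at (407,44).
- **Plain stop:** at (248,116).

I choose the brown slab at (295,172) and the red stop at (383,136), which is to the robot's right.

```bash
cat > h.py <<'E'
from rig import bot, imaging
import cv2, numpy as np
def ray(n,uv,z):
    m=imaging.camera_model(n);uv=np.atleast_2d(uv).astype(float);T=m["T"]
    d=np.c_[(uv[:,0]-m["cx"])/m["fx"],(uv[:,1]-m["cy"])/m["fy"],np.ones(len(uv))]@T[:3,:3].T
    return T[:3,3]+d*((z-T[2,3])/d[:,2])[:,None]
def blob(im,lo,hi,box):
    x0,y0,x1,y1=box;m=np.zeros(im.shape[:2],np.uint8)
    m[y0:y1,x0:x1]=cv2.inRange(cv2.cvtColor(im,cv2.COLOR_RGB2HSV),lo,hi)[y0:y1,x0:x1]
    c=max(cv2.findContours(m,cv2.RETR_EXTERNAL,cv2.CHAIN_APPROX_NONE)[0],key=cv2.contourArea)
    return c[:,0,:]
def rect(n,c,z):
    p=ray(n,c,z)[:,:2]*1000
    r=cv2.minAreaRect(p.astype(np.float32)); return r,cv2.boxPoints(r)
E
python3 - <<'E'
from h import *
im=imaging.capture("top")
cv2.imwrite("pics/crop1.png",cv2.resize(im[80:220,200:430,::-1],None,fx=3.4,fy=3.4,interpolation=cv2.INTER_CUBIC))
hsv=cv2.cvtColor(im,cv2.COLOR_RGB2HSV)
for p in[(280,165),(350,112),(383,136),(248,118),(402,183),(222,147),(300,172)]:print(p,hsv[p[1],p[0]])
for nm,lo,hi,box,z in[("panel",(5,70,100),(20,255,255),(262,145,330,198),.024),("jig",(18,20,150),(35,140,255),(235,88,400,140),.028),("red",(0,150,70),(8,255,255),(370,115,395,155),.028),("tape",(100,150,90),(125,255,255),(385,165,420,200),.024),("eraser",(20,150,100),(35,255,255),(205,135,235,158),.014)]:
    try:
        c=blob(im,lo,hi,box);r,b=rect("top",c,z);print(nm,len(c),np.round(r[0],1),np.round(r[1],1),round(r[2],2),np.round(b,1).tolist())
    except Exception as e:print(nm,e)
w=ray("top",[[300.5,172]],.056);print(w)
E
```

```text
(280, 165) [ 16 126 231]
(350, 112) [ 31  61 233]
(383, 136) [  1 115 135]
(248, 118) [ 29  39 155]
(402, 183) [107  91 101]
(222, 147) [ 30 255 233]
(300, 172) [170   7 110]
panel 161 [542.9  79.6] [102.7 133.3] 2.36 [[488.79998779296875, 144.10000610351562], [494.29998779296875, 10.899999618530273], [596.9000244140625, 15.100000381469727], [591.4000244140625, 148.3000030517578]]
jig 359 [709.7  18.3] [103.9 422.3] 0.53 [[655.7999877929688, 228.89999389648438], [659.7000122070312, -193.3000030517578], [763.5999755859375, -192.3000030517578], [759.7000122070312, 229.89999389648438]]
red 67 [ 645.7 -167. ] [23.5 80. ] 81.85 [[604.4000244140625, -173.0], [683.5999755859375, -184.3000030517578], [687.0, -161.10000610351562], [607.7000122070312, -149.6999969482422]]
tape 65 [ 510.8 -219.5] [62.8 66.5] 44.38 [[465.1000061035156, -217.6999969482422], [511.6000061035156, -265.20001220703125], [556.5, -221.3000030517578], [509.8999938964844, -173.8000030517578]]
eraser 42 [612.5 284.1] [45.1 25.3] 80.63 [[596.2999877929688, 263.8999938964844], [621.2999877929688, 259.79998779296875], [628.5999755859375, 304.20001220703125], [603.7000122070312, 308.3999938964844]]
[[0.53603117 0.06225738 0.056     ]]
```

View pics/crop1.png

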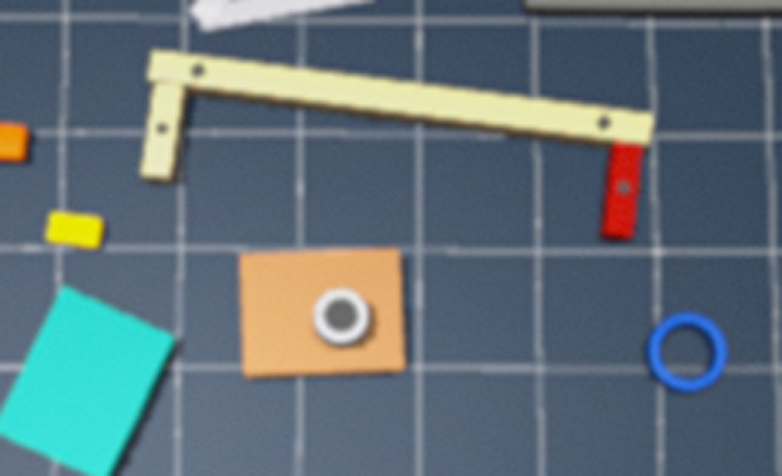

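The crop confirms the choice: the panel with the weight sits near crop (322,312), the batten's front edge runs from (150,80) to (650,143), and the red stop is at (622,190). Next I fit the batten face and the stop's inner face, and work out the tool yaw.

```bash
cat >> h.py <<'E'
def jig(im):
    c=blob(im,(18,20,175),(35,140,255),(235,88,400,140))
    pts=[[u,c[c[:,0]==u,1].max()+.5] for u in range(262,372)]
    P=ray("top",pts,.028)[:,:2]*1000
    b=np.polyfit(P[:,1],P[:,0],1)           # x=b0*y+b1
    a=np.arctan(b[0]); ey=np.array([np.sin(a),np.cos(a)]); ex=np.array([np.cos(a),-np.sin(a)])
    r,_=rect("top",blob(im,(0,150,70),(8,255,255),(370,115,395,155)),.028)
    face=np.array([b[1],0.])@ex
    return a,ex,ey,face,np.array(r[0])@ey+12
E
python3 - <<'E'
from h import *
im=imaging.capture("top")
a,ex,ey,face,stop=jig(im);print("ang",a,"face",face,"stop",stop)
r,b=rect("top",blob(im,(5,70,100),(20,255,255),(262,145,330,198)),.024)
print("panel corners jig",np.round(np.c_[b@ex-face,b@ey-stop],1).tolist())
red=rect("top",blob(im,(0,150,70),(8,255,255),(370,115,395,155)),.028)
print("red jig ctr",np.array(red[0][0])@ex-face)
w=ray("top",[[300.5,172]],.056)[0,:2]*1000;print("weight",w@ex-face,w@ey-stop)
s=bot.read_state();R=np.array(s["tcp_rot"]);print(np.round(R,3),s["position"],"yaw of tool y from world y",np.arctan2(-R[0,1],R[1,1]),"jig",-a)
tgt=lambda x,y:np.round((ex*(x+face)+ey*(y+stop)),1)
print("staging (-190,155)",tgt(-190,155),"final ctr",tgt(-50,65),"start panel ctr",np.array(r[0])@ex-face,np.array(r[0])@ey-stop, ex,ey)
E
```

```text
ang 0.12392611583436265 face 702.5819920892245 stop -74.16910830784451
panel corners jig [[-235.5, 277.4], [-213.4, 145.8], [-112.0, 162.8], [-134.2, 294.4]]
red jig ctr -41.40793564076296
weight -178.35723899223797 202.20739639239792
[[ 0.972  0.234 -0.   ]
 [ 0.234 -0.972  0.001]
 [ 0.    -0.001 -1.   ]] [ 0.14599658 -0.60724181  0.22192165] yaw of tool y from world y -2.905862407865247 jig -0.12392611583436265
staging (-190,155) [518.6  16.9] final ctr [646.4 -89.8] start panel ctr -173.7668264170004 220.1283799187279 [ 0.99233098 -0.12360916] [0.12360916 0.99233098]
```

drive_tool:
  deltas: "87 200 210 0 -0.1;87 200 210 0 -0.2;87 200 210 0 -0.3;87 200 210 0 -0.36;87 200 210 0 -0.36;87 200 210 0 -0.36;87 300 691 0 -0.36;87 300 691 0 -0.36;87 300 691 0 -0.36;87 300 691 0 -0.36;87 300 691 0 -0.36;87 300 691 0 -0.36"

```text
time_s: 1.4
position: [0.4072, -0.1021, 0.2227]
tcp_rot: [[0.992, -0.125, 0.001], [-0.125, -0.992, -0.0], [0.001, 0.0, -1.0]]
force: [1.5, 0.5, -0.1]
opening: 1.002
grasp_force: 0.0
```

drive_tool:
  deltas: "87 25 150 0 0;87 25 150 0 0;87 25 150 0 0;87 25 150 0 0;87 25 150 0 0;87 25 150 0 0"

```text
time_s: 2.0
position: [0.4321, 0.0453, 0.2225]
tcp_rot: [[0.992, -0.124, -0.0], [-0.124, -0.992, -0.0], [-0.0, 0.001, -1.0]]
force: [-0.2, 0.5, 0.3]
opening: 0.999
grasp_force: 0.0
```

drive_tool:
  deltas: "87 14 38 -40 0;87 14 38 -90 0;87 14 38 -140 0;87 14 38 -180 0;87 14 38 -200 0;87 14 38 -210 0;87 14 38 -214 0;87 14 38 -214 0"

```text
time_s: 2.8
position: [0.4468, 0.0831, 0.0089]
tcp_rot: [[0.992, -0.126, 0.001], [-0.126, -0.992, -0.0], [0.001, -0.0, -1.0]]
force: [-0.3, -0.3, 0.5]
opening: 0.999
grasp_force: 0.0
```

Run:
```python
from h import *
cv2.imwrite("pics/s1.png",imaging.capture("scene")[100:300,200:460,::-1].repeat(3,0).repeat(3,1))
s=bot.read_state();a,f,st=.1239,702.6,-74.2
ex=np.array([np.cos(a),-np.sin(a)]);ey=np.array([np.sin(a),np.cos(a)]);p=np.array(s["position"])*1000;print(p,p[:2]@ex-f,p[:2]@ey-st,s["force"])
```

```text
[446.98430012  83.34252214   9.35302396] -269.341927023303 212.14340416240486 [-0.83037473 -0.04122281  1.09733311]
```

View pics/s1.png

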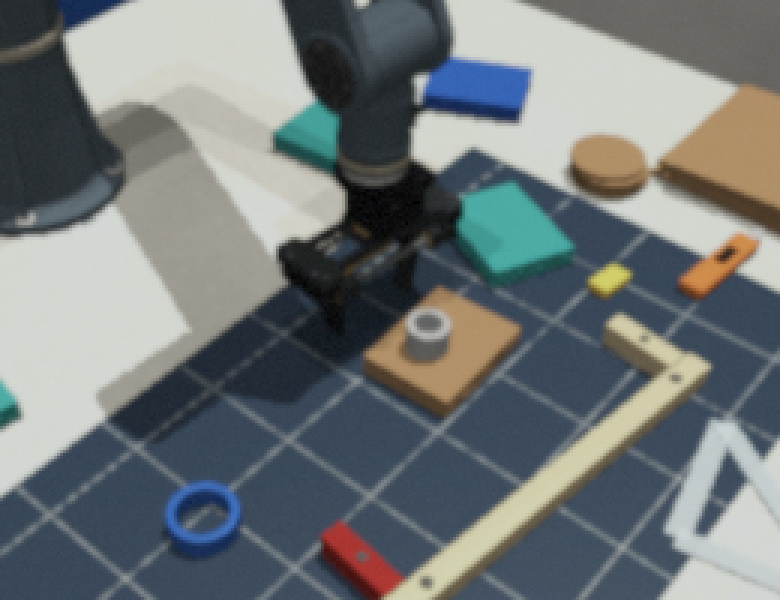

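The crop shows both fingertips down in front of the panel's near long edge, at (335,320) and (405,275), clear of everything. I now push along the jig's +x.

drive_tool:
  deltas: "87 8 -1 0 0;87 16 -2 0 0;87 22 -2.7 0 0;87 27 -3.3 0 0;87 32 -4 0 0;87 37 -4.6 0 0;87 42 -5.2 0 0;87 47 -5.8 0 0;87 52 -6.5 0 0;87 57 -7.1 0 0;87 62 -7.7 0 0;87 67 -8.4 0 0"

```text
time_s: 4.05
position: [0.5106, 0.0757, 0.0084]
tcp_rot: [[0.992, -0.124, -0.006], [-0.124, -0.992, 0.0], [-0.006, 0.0, -1.0]]
force: [-6.7, 1.0, 4.5]
opening: 1.003
grasp_force: 3.3
```

drive_tool:
  deltas: "87 5 -0.6 0 0;87 10 -1.2 0 0;87 15 -1.9 0 0;87 20 -2.5 0 0;87 25 -3.1 0 0;87 30 -3.7 0 0;87 35 -4.4 0 0;87 40 -5 0 0;87 45 -5.6 0 0;87 50 -6.2 0 0;87 54 -6.7 0 0;87 57 -7.1 0 0"

```text
time_s: 5.25
position: [0.5706, 0.0685, 0.0086]
tcp_rot: [[0.992, -0.124, 0.0], [-0.124, -0.992, -0.0], [0.0, -0.0, -1.0]]
force: [-3.9, 1.1, -0.7]
opening: 1.004
grasp_force: 1.5
```

```bash
cat >> h.py <<'E'
def look(name):
    cv2.imwrite(f"pics/{name}_t.png",imaging.capture("top")[80:220,220:420,::-1].repeat(4,0).repeat(4,1))
    im=imaging.capture("scene");cv2.imwrite(f"pics/{name}_s.png",im[160:320,260:460,::-1].repeat(4,0).repeat(4,1))
    a,f,st=.1239,702.6,-74.2
    ex=np.array([np.cos(a),-np.sin(a)]);ey=np.array([np.sin(a),np.cos(a)]);s=bot.read_state();p=np.array(s["position"])*1000
    print("tcp jig",p[:2]@ex-f,p[:2]@ey-st,p[2],s["force"])
E
python3 -c "
from h import *
look('p1')"
```

```text
tcp jig -144.24357239737424 212.67420954982066 8.697697875001666 [-0.82958756  0.4235724  -0.23639263]
```

View pics/p1_s.png

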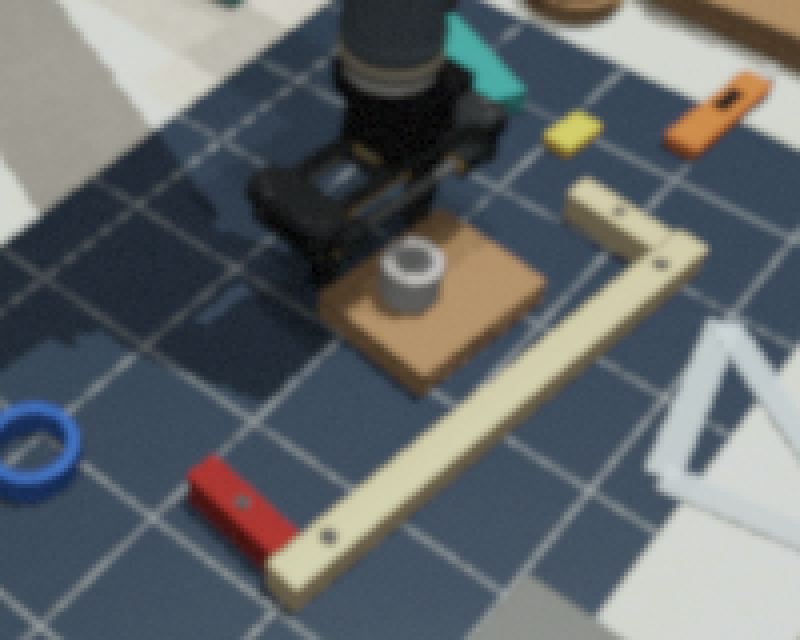

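The panel has squared up to the batten, with the weight still standing on it at (412,272) and about 35 mm of gap left. I push on to just short of contact, then back off and go round to the left short edge.

drive_tool:
  deltas: "87 5 -0.6 0 0;87 10 -1.2 0 0;87 15 -1.9 0 0;87 20 -2.5 0 0;87 24 -3 0 0;87 27 -3.4 0 0;87 29 -3.6 0 0;87 31 -3.9 0 0;87 32 -4 0 0;87 32 -4 0 0"

```text
time_s: 6.35
position: [0.6012, 0.0647, 0.0087]
tcp_rot: [[0.992, -0.124, -0.002], [-0.124, -0.992, 0.0], [-0.002, 0.0, -1.0]]
force: [-5.2, 0.2, 4.2]
opening: 0.999
grasp_force: 2.8
```

drive_tool:
  deltas: "87 -8 1 0 0;87 -25 3 0 0;87 -45 5.6 0 0;87 -45 5.6 50 0;87 -45 5.6 90 0;87 -45 5.6 90 0"

```text
time_s: 6.95
position: [0.5632, 0.0698, 0.104]
tcp_rot: [[0.992, -0.124, 0.016], [-0.124, -0.992, -0.001], [0.016, -0.001, -1.0]]
force: [1.1, 0.3, -0.2]
opening: 0.996
grasp_force: 0.0
```

Run:
```python
from h import *
look('p2'); s=bot.read_state(); print(np.round(s["position"],4),s["time_s"],s["joint_positions"])
im=imaging.capture("scene")
c=blob(im,(5,50,60),(20,255,255),(330,195,420,290))
print("jighull")
a,f,st=.1239,702.6,-74.2
ex=np.array([np.cos(a),-np.sin(a)]);ey=np.array([np.sin(a),np.cos(a)])
ap=cv2.approxPolyDP(cv2.convexHull(c),4,True)[:,0];P=ray("scene",ap,.024)[:,:2]*1000
print(ap.tolist(),np.round(np.c_[P@ex-f,P@ey-st],1).tolist())
```

```text
tcp jig -156.16980225236432 212.69830088679805 100.07045471915514 [ 0.56187238  0.11618273 -0.30272099]
[0.5594 0.0699 0.1001] 7.05 [-4.23157649e+00  3.52402875e+01  9.73042754e+01 -2.51375429e-03
  4.70879855e+01  9.28903080e+01]
jighull
[[378, 217], [404, 237], [369, 262], [347, 240]] [[-101.7, 281.4], [-0.9, 275.6], [-8.2, 136.5], [-100.6, 148.5]]
```

View pics/p2_s.png

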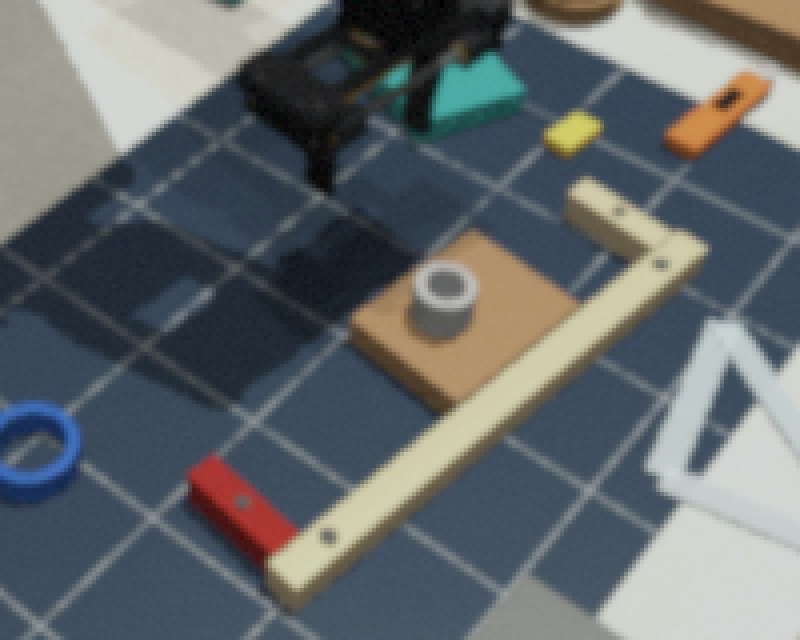

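The panel is parallel to the batten with at most a few mm of gap, and the weight stands at (443,300). I now turn the tool 90° and stage it beside the left short edge.

drive_tool:
  deltas: "56 0 10 10 0.14;56 20 25 10 0.28;56 40 45 10 0.42;56 60 65 10 0.56;56 80 84 10 0.7;56 100 84 10 0.84;56 115 84 10 0.98;56 115 84 10 1.12;56 115 84 10 1.26;56 115 84 10 1.4;56 115 84 10 1.54;56 115 84 10 1.571"

```text
time_s: 8.3
position: [0.6713, 0.154, 0.1061]
tcp_rot: [[0.121, 0.993, -0.003], [0.993, -0.121, -0.0], [-0.001, -0.003, -1.0]]
force: [-0.3, -0.4, -0.1]
opening: 0.641
grasp_force: 0.0
```

drive_tool:
  deltas: "56 0 0 0 0;56 0 0 0 0"

```text
time_s: 8.5
position: [0.6716, 0.154, 0.107]
tcp_rot: [[0.125, 0.992, -0.002], [0.992, -0.125, -0.0], [-0.0, -0.002, -1.0]]
force: [0.1, -0.3, -0.2]
opening: 0.643
grasp_force: 0.0
```

```bash
python3 -c "
from h import *
look('p3');s=bot.read_state();print(s['position'],np.round(s['tcp_rot'],3),s['opening']*87)"
```

```text
tcp jig -54.95990936149735 310.1334158504755 107.65017317954724 [-0.11057117  0.56157077  0.68208571]
[0.67183283 0.15408734 0.10765017] [[ 0.124  0.992 -0.001]
 [ 0.992 -0.124 -0.   ]
 [-0.    -0.001 -1.   ]] 56.19201193836727
```

drive_tool:
  deltas: "56 0 0 -40 0;56 0 0 -70 0;56 0 0 -90 0;56 0 0 -98 0;56 0 0 -98 0;56 -1 -8 -98 0;56 -1.9 -15 -98 0;56 -2.5 -20 -98 0;56 -3.1 -25 -98 0;56 -3.7 -30 -98 0;56 -4.3 -35 -98 0;56 -5 -40 -98 0"

```text
time_s: 9.8
position: [0.6683, 0.1153, 0.012]
tcp_rot: [[0.124, 0.992, 0.003], [0.992, -0.124, 0.002], [0.003, 0.003, -1.0]]
force: [1.4, 5.1, 2.6]
opening: 0.645
grasp_force: 2.8
```

drive_tool:
  deltas: "56 -0.6 -5 0 0;56 -1.2 -10 0 0;56 -1.9 -15 0 0;56 -2.5 -20 0 0;56 -3.1 -25 0 0;56 -3.7 -30 0 0;56 -4.4 -35 0 0;56 -5 -40 0 0;56 -5.6 -45 0 0;56 -6.2 -50 0 0;56 -6.9 -55 0 0;56 -7.2 -58 0 0"

```text
time_s: 11.0
position: [0.661, 0.0571, 0.012]
tcp_rot: [[0.125, 0.992, 0.003], [0.992, -0.125, 0.002], [0.002, 0.003, -1.0]]
force: [1.0, 6.7, 4.7]
opening: 0.643
grasp_force: 3.0
```

```bash
python3 -c "
from h import *
look('p4')"
```

```text
tcp jig -53.70939064985339 212.13907973335864 11.941046666046871 [0.42483804 4.20523881 3.9586477 ]
```

View pics/p4_s.png

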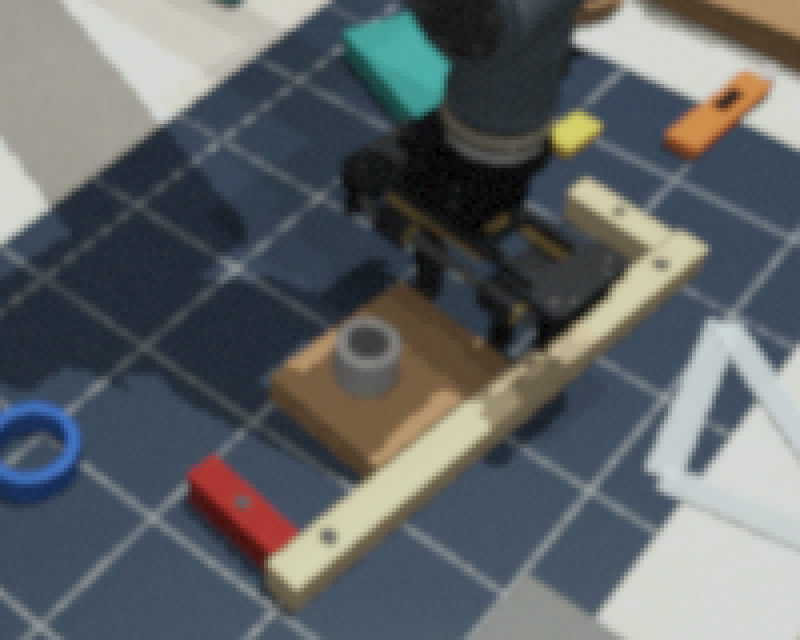

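The panel is sliding along the batten with the weight steady at (368,355). I keep going to the red stop.

drive_tool:
  deltas: "56 -0.6 -5 0 0;56 -1.2 -10 0 0;56 -1.9 -15 0 0;56 -2.5 -20 0 0;56 -3.1 -25 0 0;56 -3.7 -30 0 0;56 -4.4 -35 0 0;56 -5 -40 0 0;56 -5.6 -45 0 0;56 -6.2 -50 0 0;56 -6.9 -55 0 0;56 -7.5 -60 0 0"

```text
time_s: 12.3
position: [0.6533, -0.0026, 0.0119]
tcp_rot: [[0.124, 0.992, 0.003], [0.992, -0.124, 0.002], [0.002, 0.002, -1.0]]
force: [0.7, 6.9, 5.4]
opening: 0.646
grasp_force: 3.6
```

drive_tool:
  deltas: "56 -0.2 -2 0 0;56 -0.5 -4 0 0;56 -0.7 -6 0 0;56 -0.9 -7 0 0;56 -1 -8 0 0;56 -1.1 -9 0 0;56 -1.2 -10 0 0"

```text
time_s: 13.0
position: [0.6521, -0.0124, 0.0118]
tcp_rot: [[0.124, 0.992, 0.002], [0.992, -0.124, 0.002], [0.002, 0.002, -1.0]]
force: [0.5, 6.9, 4.5]
opening: 0.642
grasp_force: 3.6
```

drive_tool:
  deltas: "56 -0.1 -1 0 0;56 -0.2 -2 0 0"

```text
time_s: 13.2
position: [0.6518, -0.0143, 0.0119]
tcp_rot: [[0.124, 0.992, 0.002], [0.992, -0.124, 0.002], [0.002, 0.002, -1.0]]
force: [0.8, 7.0, 5.3]
opening: 0.649
grasp_force: 3.6
```

drive_tool:
  deltas: "56 -0.1 -1 0 0;56 -0.1 -1 0 0"

```text
time_s: 13.4
position: [0.6518, -0.0148, 0.0119]
tcp_rot: [[0.125, 0.992, 0.002], [0.992, -0.125, 0.003], [0.003, 0.002, -1.0]]
force: [1.2, 7.7, 5.7]
opening: 0.642
grasp_force: 4.4
```

drive_tool:
  deltas: "56 -0.1 -1 0 0;56 -0.1 -1 0 0"

```text
time_s: 13.6
position: [0.6518, -0.0148, 0.0119]
tcp_rot: [[0.125, 0.992, 0.003], [0.992, -0.125, 0.004], [0.004, 0.002, -1.0]]
force: [1.6, 11.5, 5.8]
opening: 0.645
grasp_force: 5.7
```

Contact: the TCP has stopped and the force is rising. I press a little to square the edge, then back off, lift, turn back and nudge towards the batten.

drive_tool:
  deltas: "56 -0.1 -1 0 0;56 -0.2 -2 0 0;56 -0.2 -2 0 0"

```text
time_s: 13.9
position: [0.6517, -0.0149, 0.0119]
tcp_rot: [[0.125, 0.992, 0.003], [0.992, -0.125, 0.007], [0.007, 0.002, -1.0]]
force: [2.0, 16.2, 6.1]
opening: 0.646
grasp_force: 8.2
```

drive_tool:
  deltas: "56 0.6 5 0 0;56 2 16 0 0;56 4.5 36 0 0;56 4.5 36 30 0;56 4.5 36 70 0;56 4.5 36 95 0;56 4.5 36 95 0;56 4.5 36 95 0"

```text
time_s: 14.7
position: [0.6549, 0.0158, 0.1057]
tcp_rot: [[0.124, 0.992, 0.0], [0.992, -0.124, -0.001], [-0.001, 0.0, -1.0]]
force: [-0.4, 0.0, 0.5]
opening: 0.642
grasp_force: 0.0
```

Run:
```python
from h import *
look('p5'); s=bot.read_state(); print(np.round(s["position"],4),s["time_s"],s["joint_positions"])
im=imaging.capture("scene")
c=blob(im,(5,50,40),(20,255,255),(310,215,400,300))
a,f,st=.1239,702.6,-74.2
ex=np.array([np.cos(a),-np.sin(a)]);ey=np.array([np.sin(a),np.cos(a)])
ap=cv2.approxPolyDP(cv2.convexHull(c),4,True)[:,0];P=ray("scene",ap,.024)[:,:2]*1000
print(ap.tolist(),np.round(np.c_[P@ex-f,P@ey-st],1).tolist())
```

```text
tcp jig -55.88978286424208 170.91874267369818 103.9848529828626 [-0.51441897  0.57118455 -0.3194068 ]
[0.6537 0.0161 0.104 ] 14.8 [-8.35634727e+00  4.05355556e+01  8.30289093e+01 -2.54095279e-02
  5.66282397e+01 -1.22748335e+00]
[[378, 262], [327, 299], [310, 275], [310, 266], [342, 243]] [[7.7, 154.1], [-1.7, -22.9], [-81.7, -6.6], [-102.8, 12.4], [-102.2, 130.3]]
```

View pics/p5_s.png

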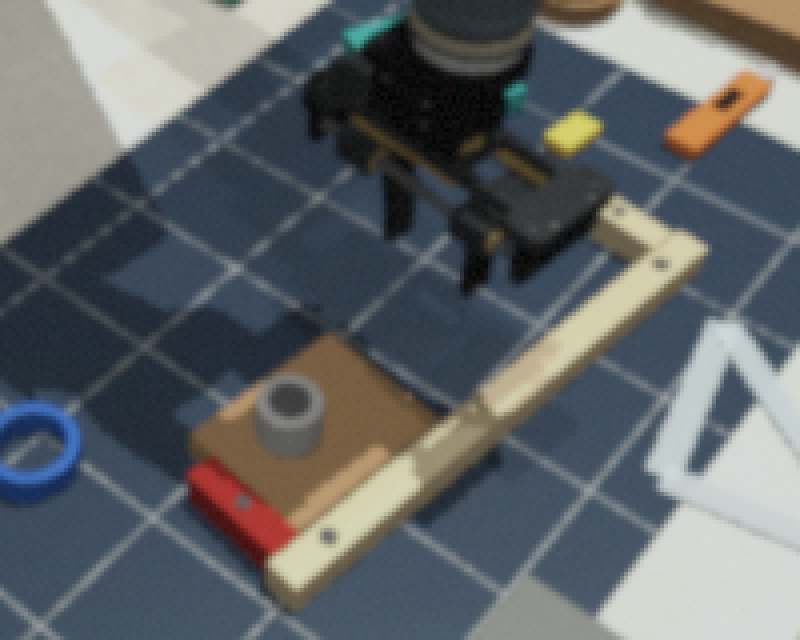

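The panel is against the red stop, its corner at (195,455), with the weight upright at (290,412). I now go to the front for the last nudge against the batten.

drive_tool:
  deltas: "70 -20 0 10 -0.14;70 -45 -10 10 -0.28;70 -70 -30 10 -0.42;70 -90 -55 10 -0.56;70 -101 -75 10 -0.7;70 -101 -91 10 -0.84;70 -101 -91 10 -0.98;70 -101 -91 10 -1.12;70 -101 -91 10 -1.26;70 -101 -91 10 -1.4;70 -101 -91 10 -1.54;70 -101 -91 10 -1.571"

```text
time_s: 16.05
position: [0.5531, -0.0747, 0.1141]
tcp_rot: [[0.992, -0.127, -0.003], [-0.127, -0.992, 0.001], [-0.003, -0.0, -1.0]]
force: [-0.4, 0.1, -0.5]
opening: 0.803
grasp_force: 0.0
```

drive_tool:
  deltas: "70 0 0 0 0;70 0 0 0 0;70 0 0 0 0"

```text
time_s: 16.35
position: [0.5538, -0.0748, 0.115]
tcp_rot: [[0.992, -0.123, -0.001], [-0.123, -0.992, 0.0], [-0.001, -0.0, -1.0]]
force: [0.1, -0.1, 0.7]
opening: 0.8
grasp_force: 0.0
```

```bash
python3 -c "
from h import *
look('p6');s=bot.read_state();print(s['position'],np.round(s['tcp_rot'],3))"
```

```text
tcp jig -143.649630233234 68.41122515184274 115.27918980476807 [0.09673024 0.18706151 0.29183811]
[ 0.55395018 -0.0748213   0.11527919] [[ 0.992 -0.124 -0.001]
 [-0.124 -0.992  0.   ]
 [-0.001 -0.    -1.   ]]
```

drive_tool:
  deltas: "70 0 0 -40 0;70 0 0 -75 0;70 0 0 -97 0;70 0 0 -105 0;70 0 0 -105 0;70 8 -1 -105 0;70 16 -2 -105 0;70 22 -2.7 -105 0;70 26 -3.2 -105 0;70 28 -3.5 -105 0;70 29 -3.6 -105 0;70 30 -3.7 -105 0"

```text
time_s: 17.65
position: [0.5832, -0.0783, 0.0105]
tcp_rot: [[0.992, -0.124, -0.002], [-0.124, -0.992, 0.0], [-0.002, -0.0, -1.0]]
force: [-2.0, -0.0, 2.0]
opening: 0.804
grasp_force: 1.1
```

drive_tool:
  deltas: "70 1 -0.1 0 0;70 2 -0.2 0 0;70 2 -0.2 0 0"

```text
time_s: 17.95
position: [0.5832, -0.0782, 0.0103]
tcp_rot: [[0.992, -0.124, -0.006], [-0.124, -0.992, 0.001], [-0.006, -0.001, -1.0]]
force: [-5.3, -0.2, 3.8]
opening: 0.801
grasp_force: 2.8
```

drive_tool:
  deltas: "70 1 -0.1 0 0;70 2 -0.2 0 0;70 2 -0.2 0 0"

```text
time_s: 18.25
position: [0.5846, -0.0782, 0.0102]
tcp_rot: [[0.992, -0.124, -0.007], [-0.124, -0.992, 0.002], [-0.007, -0.001, -1.0]]
force: [-5.5, 0.1, 4.3]
opening: 0.804
grasp_force: 3.0
```

drive_tool:
  deltas: "70 1 -0.1 0 0;70 2 -0.2 0 0;70 2 -0.2 0 0"

```text
time_s: 18.55
position: [0.5867, -0.0783, 0.0102]
tcp_rot: [[0.992, -0.124, -0.007], [-0.124, -0.992, 0.002], [-0.007, -0.001, -1.0]]
force: [-6.5, 0.3, 4.3]
opening: 0.8
grasp_force: 3.1
```

drive_tool:
  deltas: "70 1 -0.1 0 0;70 2 -0.2 0 0;70 2 -0.2 0 0"

```text
time_s: 18.85
position: [0.5871, -0.0782, 0.0102]
tcp_rot: [[0.992, -0.123, -0.011], [-0.123, -0.992, 0.003], [-0.011, -0.001, -1.0]]
force: [-7.8, -0.1, 6.1]
opening: 0.804
grasp_force: 4.4
```

drive_tool:
  deltas: "70 1 -0.1 0 0;70 2 -0.2 0 0;70 2 -0.2 0 0"

```text
time_s: 19.15
position: [0.5871, -0.0782, 0.0102]
tcp_rot: [[0.992, -0.123, -0.015], [-0.123, -0.992, 0.003], [-0.015, -0.001, -1.0]]
force: [-13.9, -0.3, 9.6]
opening: 0.803
grasp_force: 6.0
```

drive_tool:
  deltas: "70 1 -0.1 0 0;70 2 -0.2 0 0;70 2 -0.2 0 0"

```text
time_s: 19.45
position: [0.5871, -0.0782, 0.0101]
tcp_rot: [[0.992, -0.123, -0.019], [-0.123, -0.992, 0.004], [-0.019, -0.002, -1.0]]
force: [-15.0, -1.2, 11.7]
opening: 0.803
grasp_force: 7.6
```

It's firm on the batten. I back off, lift, move aside and check from above.

drive_tool:
  deltas: "70 -4 0.5 0 0;70 -10 1.2 0 0;70 -25 3 0 0;70 -45 5.6 0 0;70 -45 5.6 40 0;70 -45 5.6 90 0;70 -45 5.6 140 0;70 -80 -30 180 0;70 -110 -70 200 0;70 -130 -110 200 0;70 -130 -150 200 0;70 -130 -190 200 0"

```text
time_s: 20.65
position: [0.4662, -0.2727, 0.2119]
tcp_rot: [[0.992, -0.125, 0.004], [-0.125, -0.992, -0.003], [0.004, 0.003, -1.0]]
force: [0.6, 0.2, -0.1]
opening: 0.807
grasp_force: 0.0
```

drive_tool:
  deltas: "70 0 -50 0 0;70 0 -100 0 0;70 0 -100 0 0"

```text
time_s: 20.95
position: [0.4673, -0.3781, 0.2111]
tcp_rot: [[0.992, -0.129, 0.005], [-0.129, -0.992, -0.008], [0.006, 0.008, -1.0]]
force: [0.7, 0.9, 1.5]
opening: 0.808
grasp_force: 0.0
```

Run:
```python
from h import *
im=imaging.capture("top");sc=imaging.capture("scene")
A=cv2.resize(im[85:190,270:400,::-1],(780,630),interpolation=cv2.INTER_CUBIC)[:590]
cv2.imwrite("pics/fin_t.png",A)
cv2.imwrite("pics/fin_s.png",cv2.resize(sc[220:320,290:420,::-1],(780,600),interpolation=cv2.INTER_CUBIC))
a,ex,ey,f,st=jig(im)if 0 else(.1239,np.array([.99233,-.12361]),np.array([.12361,.99233]),702.6,-74.2)
r,b=rect("top",blob(im,(5,70,60),(20,255,255),(305,100,395,185)),.024)
print(a,np.round(r[1],1),np.round(np.c_[b@ex-f,b@ey-st],1).tolist())
for nm,lo,hi,box,z in[("tape",(100,150,90),(125,255,255),(385,165,420,200),.024),("eraser",(20,150,100),(35,255,255),(205,135,235,158),.014)]:
    print(nm,rect("top",blob(im,lo,hi,box),z)[0][0])
```

```text
0.1239 [165.6 105.6] [[-103.0, -28.0], [2.6, -27.3], [1.5, 138.3], [-104.1, 137.7]]
tape (510.7725524902344, -219.52198791503906)
eraser (612.496826171875, 284.0531311035156)
```

View pics/fin_t.png

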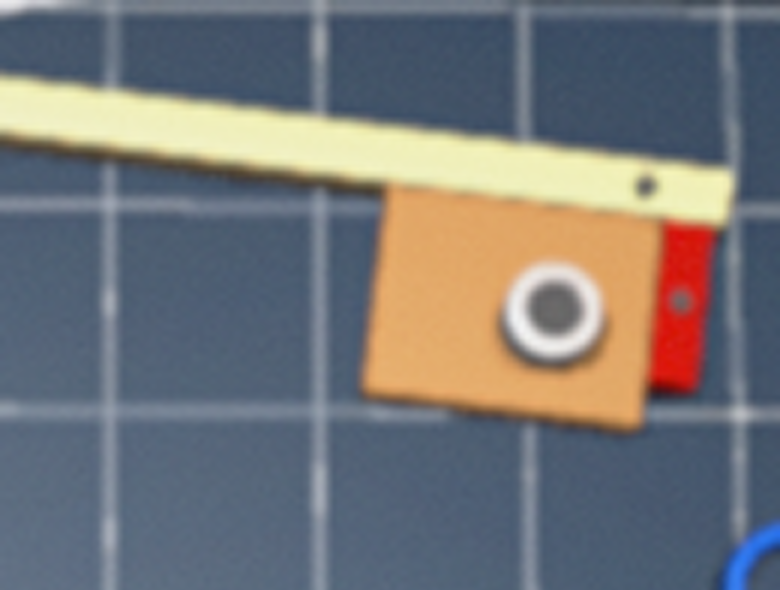

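View pics/fin_s.png

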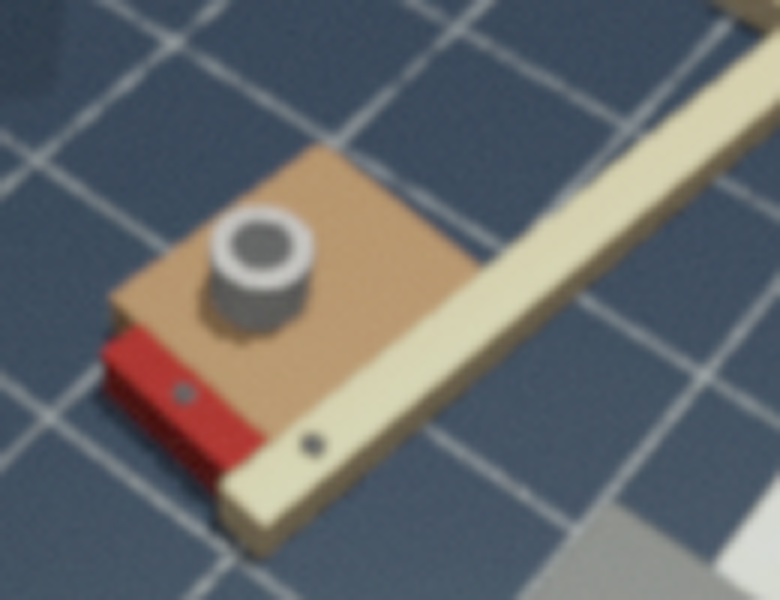

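Both final crops show the panel flush against the batten, along (385,188)–(660,220) in the top crop. It is also flush against the red stop, along (663,222)–(650,388), with no gap visible. The weight stands at (553,312), the tape and eraser have not moved, and the arm is clear.

```bash
python3 -c "
from rig import bot
print(bot.hand_in())"
```

```text
the job is handed in; nothing more can be done
None
```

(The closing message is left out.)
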